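Square a tube rack into the jig corner and hold it

TASK

The wells of the stepped aluminium tube rack are about to be marked: keeping it flat on the white base plate and never lifting it, slide it into the corner of the jig, its tall side flush against the steel fence and its end up against the stop block. Then hold it there with one firm diagonal push, into the fence and down onto the plate at the same time, and finish while still pushing: do not let go. Leave the bottle on the plate and the tip box and jar beside it where they stand.

Things in the scene. Friction and masses are not known exactly. Their poses are not given: they have to be found in the camera images.
- rack_mid (a point): centre of the tube rack: 30 mm above its underside, midway along its 70 mm depth (x) and 110 mm length (y). Low tier: the 34 mm on its -x side (robot side), 28 mm high, flat, with small dark wells. Tall tier: from x = -1 to x = +35 mm, 60 mm high, with five 14 mm wells; can be gripped across its 36 mm; its top 32 mm stand clear above low tier and fence.
- rack_step (a point): middle of the rack's inner step corner, where the top of the low tier (28 mm above the underside, a ledge 34 mm deep and 110 mm long) meets the upright wall of the tall tier. Rack axes: +x goes into the wall, z up. Closed fingertips fit here; pushing along +x and down presses the rack on fence and plate together.
- rack: the loose two-tier aluminium tube rack, 0.56 to 0.84 kg, origin at the centre of its underside, axes as rack_mid. It starts on the middle of the plate, clear of the fence, up to 0.3 rad from square to it, tall +x side towards the fence. On the slippery plate sliding it takes only about 1 N.
- deck: white slippery plastic base plate of the jig (friction about 0.12, as for fence and stop), fixed, 240 mm (x) by 440 mm (y), 10 mm thick; origin at the centre of its underside, on the bench. Its x points away from the robot towards the fence, its y along the fence. Its place and yaw vary.
- fence: rigid steel bar fixed along the plate's far side, 20 mm (x) by 440 mm (y), 28 mm high; origin at the centre of its underside on the plate's top, axes as the plate. Its working face is 10 mm to -x of the origin: the rack is flush when rack_mid lies 45 mm to -x. A firm push is 10 N or more into it and 10 N or more downwards besides the rack's weight.
- stop: rigid grey plastic block fixed on the plate near one end of the fence (left or right, varies), 70 mm (x) by 30 mm (y) by 40 mm high; origin at the centre of its underside on the plate's top, axes as the plate. The rack goes on its side facing the plate's middle and touches it when rack_mid lies 70 mm from its origin along y.
- bottle: bystander: closed white round plastic bottle, 54 mm diameter, 110 mm high, standing loose on the plate near the other end of the fence; origin at the centre of its underside
- tipbox: bystander: pipette tip box with yellow base and clear lid, 120 by 80 by 67 mm, loose on the bench to the left of the plate; origin at the centre of its underside
- jar: bystander: small glass jar with blue cap, 64 mm diameter, 75 mm high, loose on the bench to the right of the plate; origin at the centre of its underside

How it is judged:
On the way:
1. the rack sits flat and square in the corner of fence and stop block (x of rack_mid in the frame of fence between -0.0485 and -0.042 m and ((y of rack_mid in the frame of stop between 0.067 and 0.074 m and y of stop in the frame of deck below 0 m) or (y of rack_mid in the frame of stop between -0.074 and -0.067 m and y of stop in the frame of deck above 0 m)) and angle between the x axis of rack_mid and the x axis of fence, either way round below 0.035 rad and angle between rack_mid's own z axis and vertical below 0.03 rad and z of rack_mid in the frame of deck between 0.037 and 0.0425 m), for 0.2 s.
At the end, for the whole second after the job is handed in: Rack flat on the plate, square to the fence within 2 degrees, within 3 mm of the fence face and 4 mm of the inner side of the stop block; through the last second the robot presses it with over 3 N on the fence and over 11.5 N on the plate (its weight of 5.5 to 8.2 N included) (all of step 1 and contact force between rack and fence above 3 N and contact force between rack and deck above 11.5 N and contact force between any of the fingers, the arm and rack above 3 N); the arm keeps its last pose, push and grip.
It fails at once if the rack is lifted more than 10 mm off the plate (z of rack_mid in the frame of deck above 0.05 m).
It fails at once if the rack is tipped by more than 14 degrees (angle between rack_mid's own z axis and vertical above 0.25 rad).
It fails at once if the bottle is pushed more than 20 mm or knocked over (distance of bottle from where it was at the start of the episode above 0.02 m or angle between bottle's own z axis and vertical above 0.3 rad).
It fails at once if the tipbox is pushed more than 20 mm or knocked over (distance of tipbox from where it was at the start of the episode above 0.02 m or angle between tipbox's own z axis and vertical above 0.3 rad).
It fails at once if the jar is pushed more than 20 mm or knocked over (distance of jar from where it was at the start of the episode above 0.02 m or angle between jar's own z axis and vertical above 0.3 rad).
It also fails if it takes over 58 s, if anything falls off the work surface, if the arm or the gripper's body presses on something with over 40 N, if the wrist force passes 120 N, or if a joint passes its speed limit or range.

ROBOT

A 6-joint arm with a two-finger parallel gripper is mounted at the origin on the work surface. World frame = base frame: x ahead of the robot, y to its left, z up, the work surface at z = 0. Lengths are in m, angles in rad, forces in N, time in s.
With the tool pointing down it reaches from about 0.25 to 0.725 m from the base axis. Payload 4 kg.
Tool frame: the origin (TCP) lies on the centre line of the jaws, within the pads' length; the fingertips stand tip_reach ahead of it and the grasp point (between the pads) lies 5 mm behind it (tip_reach is the distance from the TCP to the fingertips, in m); z points along the fingers, y is the direction in which the jaws open and shut (so a half turn about z gives the same grasp; the last joint's range is limited). The gripper opens to 85 mm and grips with 20 to 120 N. Pads are 22 mm wide; open, the fingers measure 114 mm over their backs; the gripper's body (76 mm by 85 mm) begins 54 mm behind the grasp point. The pads swing forward as they close: fully open they stand 13 mm farther back than shut.
Start: joints at [-1.341, 0.241, 0.005, 1.335, 0, 1.571], TCP at [0.114, -0.487, 0.245] pointing down, gripper open.
Joint ranges: [-2.72, 2.72], [-1.05, 1.87], [-1.09, 1.28], [-1.99, 2.15], [-1.42, 1.44], [-3.14, 3.14]. Speed limits (rad/s): [2.79, 2.79, 3.14, 3.14, 3.14, 3.14].

INTERFACE

Orientations are given as a unit quaternion [x, y, z, w].
In Python, from workcell import * gives the robot as it stands.
- The arm moves only by the tool arm_command, never from a script. Its arguments are lists of equal length, an entry for each row: "translation": the shift along the tool's x, y, z in cm, a list of three; "turn": the turn about the tool's z in rad; "hand": the closure, from 0 (fully open) to 1 (shut). In form: {"translation": [[x, y, z], ...], "turn": [turn, ...], "hand": [hand, ...]}. A call has 1 to 5 rows; each row is the pose to reach, as a shift and turn from the pose commanded when the call began, along the tool's axes at that moment; what a row does not reach only later rows make up. A row lasts 1/12 s, in which the tool goes at most 41.7 mm and 7.16 degrees, less where a joint would pass 70% of its speed; a pose out of reach is approached as far as the arm can. A call with a gripper value outside its range is refused whole. The fingers move at their own pace and stop on an object; the grip force is fixed at half the most. Time passes only in rows, so rows that repeat a pose let the fingers close. It gives the time, the measured TCP pose, the force and the opening at its end, in the units of the state.
- get_obs(): the state, without advancing time (a new reading comes with each control period).
- camera(name): name is "scene" or "top" or "wrist"; returns (picture, depth): 384x512x3 uint8, red, green, blue; 384x512 float32, m along the optical axis (not along the pixel's ray), 0 where there is no reading.
- camera_info(name): a dict with "mtx" (3x3 intrinsics, pixels), "world_to_cam" (4x4, takes a point from world to camera coordinates). Camera axes: x right, y down, z forward; pixel columns grow to the right and rows downward; lengths in m; the calibration is good to about 2 mm. A picture is of the moment at which its call begins: read the wrist's pose just before it. camera_info takes no time and is no camera call; for the wrist camera it gives the pose at the moment of the call.
- job_done(): hands the job in, once; it reports no verdict.
Trained networks look in the newest picture that a camera, given by its name, has taken for a name from the list of things; names that differ only in an ending like _2 or _b are one class to them, and where a whole thing is asked for, a point or a joint stands for the part that bears it (a point fixed in the world has none). Each returns a list of dicts, best first, with "conf" (0 to 1); they miss things now and then, are a little off and sometimes report something else, mostly with a low value. They report only what shows in the picture. A call takes as long as a camera call.
- search_frame(camera, name): "location" ([row, column] in pixels, amid what is visible of it).
- spot_point(camera, name): "location" ([row, column] in pixels: a listed point, or the origin of a listed thing).
The state is a dict: "clock": time; "joint_pos": joint angles; "joint_vel": joint speeds; "tau": joint torques, N m; "eef_pos": TCP position; "tool_rot": TCP orientation; "ft_force": force on the tool from outside, world axes, zero at the start; "ft_torque": the same for the moment, N m; "grip_width": finger opening in m.
Only numpy, scipy, OpenCV 4.12 (cv2) and the standard library are available. Lean on these libraries where they do the work, as an engineer would, in place of code of your own. Each camera call takes 0.05 s, during which the arm holds its last target. There are 200 camera calls.

## Working session

There is one attempt and no reset: what is moved stays moved. The work goes in short steps, Python scripts to look and compute and a tool call to move; the robot and the scene stay as the last step left them, time stands still between calls to the robot, and variables do not carry over. Pictures are saved under pics/ and viewed, about 8 in all and at most 12, crops included, and the job is handed in when it is done.

Besides the shell and the picture viewer there is one more tool, called after "Emit:" as a command line: name --pt "numbers of a row" for each row, then --argument value for the rest. arm_command: Moves the arm, as the interface text tells. Its arguments: {"type":"object","properties":{"translation":{"type":"array","items":{"type":"array","items":{"type":"number"}}},"turn":{"type":"array","items":{"type":"number"}},"hand":{"type":"array","items":{"type":"number"}}},"required":["translation","turn","hand"]}

```bash
mkdir -p pics
cat > h.py <<'E'
from workcell import *
import numpy as np, cv2
from scipy.spatial.transform import Rotation as R
def cloud(cam,d):
    i=camera_info(cam);K=np.array(i["mtx"]);T=np.linalg.inv(np.array(i["world_to_cam"]))
    v,u=np.mgrid[:d.shape[0],:d.shape[1]]
    p=np.stack([(u-K[0,2])/K[0,0]*d,(v-K[1,2])/K[1,1]*d,d,np.ones_like(d)],-1)
    return (p@T.T)[...,:3]
def shot(cam,name):
    rgb,d=camera(cam);cv2.imwrite(f"pics/{name}.png",rgb[...,::-1]);return rgb,d,cloud(cam,d)
E
python3 - <<'E'
from h import *
np.set_printoptions(precision=4,suppress=True)
print({k:np.round(v,3) for k,v in get_obs().items()})
a,_,P=shot("top","top")
for n in ["rack_mid","rack_step","deck","fence","stop","bottle","tipbox","jar"]:
    for r in spot_point("top",n)[:2]:
        l=np.round(r["location"]).astype(int); print(n,l,r["conf"],P[l[0],l[1]])
b=shot("scene","scene")[0]
np.save("P.npy",P)
cv2.imwrite("pics/both.png",cv2.resize(np.hstack([a,b])[...,::-1],(800,300)))
E
```

```text
{'clock': np.float64(0.0), 'joint_pos': array([-1.341,  0.241,  0.004,  1.335,  0.   ,  1.571]), 'joint_vel': array([-0.002, -0.   ,  0.001,  0.   , -0.002,  0.001]), 'tau': array([  0.001, -37.232,  25.241,   0.017,   0.   ,  -0.   ]), 'eef_pos': array([ 0.114, -0.486,  0.244]), 'tool_rot': array([ 0.993,  0.115, -0.   , -0.001]), 'ft_force': array([ 0.575,  0.13 , -0.635]), 'ft_torque': array([-0.042, -0.008,  0.01 ]), 'grip_width': np.float64(0.085)}
rack_mid [194 270] 0.84 [ 0.5224 -0.0292  0.0667]
rack_step [197 270] 0.82 [ 0.5181 -0.0301  0.0388]
deck [192 271] 0.79 [ 0.5273 -0.0319  0.071 ]
deck [161 274] 0.7 [ 0.6232 -0.0424  0.0403]
fence [159 275] 0.59 [ 0.6298 -0.0455  0.0375]
stop [170 212] 0.67 [0.5936 0.1345 0.0531]
bottle [183 319] 0.71 [ 0.549  -0.1622  0.0896]
bottle [194 270] 0.68 [ 0.5224 -0.0292  0.0667]
tipbox [223 119] 0.93 [0.4428 0.3794 0.0715]
tipbox [184 319] 0.35 [ 0.5471 -0.163   0.0849]
jar [194 404] 0.81 [ 0.524  -0.4077  0.054 ]
```

View pics/top.png

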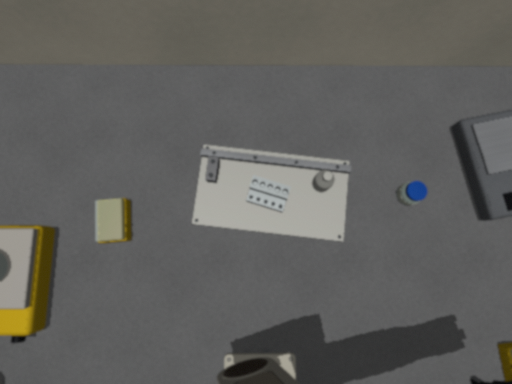

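The picture shows the plate at about rows 147–240, columns 193–350. The stop is on the left (+y) at (170,212), the bottle on the right at (183,319), and the rack is near (195,270), yawed clockwise relative to the plate. Next I'll fit the geometry from depth.

Run:
```python
from h import *
import workcell
print([n for n in dir(workcell) if not n.startswith('__')], getattr(workcell,'tip_reach',None))
P=np.load("P.npy")
def rect(n,lo,hi,xa,xb,ya,yb):
    m=(P[...,2]>lo)&(P[...,2]<hi)&(P[...,0]>xa)&(P[...,0]<xb)&(P[...,1]>ya)&(P[...,1]<yb)
    (c,s,a)=cv2.minAreaRect(P[m][:,:2].astype(np.float32)*1000)
    print(n,m.sum(),np.round(c,1),np.round(s,1),round(a,2),np.median(P[m][:,2]))
rect("deck",.005,.1,.35,.75,-.3,.25)
rect("fence",.03,.046,.58,.7,-.3,.25)
rect("rack tall",.06,.08,.45,.6,-.1,.05)
rect("rack all",.03,.08,.45,.6,-.1,.05)
rect("stop",.045,.06,.5,.65,.08,.2)
rect("bottle",.105,.13,.45,.65,-.25,-.1)
```

```text
['Unreachable', 'camera', 'camera_info', 'get_obs', 'job_done', 'search_frame', 'spot_point', 'tip_reach'] 0.014
deck 12117 [549.1 -23.7] [542.6 397.7] 89.81 0.011390907433454611
fence 1107 [597.9 -42.2] [440.2  80.2] 83.31 0.03837167013705001
rack tall 439 [542.2 -27.5] [109.8  36.8] 72.43 0.0703381764957105
rack all 1043 [526.1 -22.4] [109.8  70.7] 72.43 0.043561973751461425
stop 261 [599.7 137.1] [30.5 70.5] 82.52 0.0504291832497793
bottle 78 [ 561.9 -177.9] [22.7 22.7] 88.72 0.1204849933434124
```

Emit:
arm_command --pt "3.6 -2.4 0" --pt "7.2 -4.8 0" --pt "10.8 -7.2 0" --pt "14.4 -9.6 0" --pt "18 -12 0" --turn '[0, 0, 0, 0, 0]' --hand '[0, 0, 0, 0, 0]'

```text
clock: 0.92
eef_pos: [0.2572, -0.3334, 0.2455]
tool_rot: [0.993, 0.114, 0.0, 0.0]
ft_force: [1.2, -1.1, 0.3]
grip_width: 0.0855
```

Emit:
arm_command --pt "3.6 -2.4 0" --pt "7.2 -4.8 0" --pt "10.8 -7.2 0" --pt "14.4 -9.6 0" --pt "18 -12 0" --turn '[0, 0, 0, 0, 0]' --hand '[0, 0, 0, 0, 0]'

```text
clock: 1.33
eef_pos: [0.3999, -0.1811, 0.2457]
tool_rot: [0.993, 0.115, 0.0, 0.0]
ft_force: [1.4, -1.1, 0.2]
grip_width: 0.0854
```

Emit:
arm_command --pt "3.2 -2.2 0" --pt "6.4 -4.4 0" --pt "9.6 -6.6 0" --pt "12.8 -8.8 0" --pt "16.2 -10.9 0" --turn '[0, 0, 0, 0, 0]' --hand '[0, 0, 0, 0, 0]'

```text
clock: 1.75
eef_pos: [0.5326, -0.0379, 0.2455]
tool_rot: [0.993, 0.115, 0.0, 0.0]
ft_force: [-0.8, -1.1, -0.2]
grip_width: 0.0857
```

Emit:
arm_command --pt "0 0 0" --pt "0 0 0" --pt "0 0 0" --pt "0 0 0" --pt "0 0 0" --turn '[-0.12, -0.24, -0.36, -0.48, -0.6]' --hand '[0, 0, 0, 0, 0]'

```text
clock: 2.17
eef_pos: [0.5318, -0.0395, 0.2451]
tool_rot: [0.914, 0.406, -0.0, -0.0]
ft_force: [-0.6, 0.8, 1.3]
grip_width: 0.0852
```

Emit:
arm_command --pt "0 0 0" --pt "0 0 0" --pt "0 0 0" --pt "0 0 0" --pt "0 0 0" --turn '[-0.12, -0.24, -0.36, -0.434, -0.434]' --hand '[0, 0, 0, 0, 0]'

```text
clock: 2.58
eef_pos: [0.5317, -0.0398, 0.2453]
tool_rot: [0.807, 0.591, -0.0, -0.0]
ft_force: [-0.2, -0.1, -0.2]
grip_width: 0.0852
```

```bash
cat >> h.py <<'E'
def rect(P,n,lo,hi,xa,xb,ya,yb):
    m=(P[...,2]>lo)&(P[...,2]<hi)&(P[...,0]>xa)&(P[...,0]<xb)&(P[...,1]>ya)&(P[...,1]<yb)
    if m.sum()<20: print(n,"few");return
    (c,s,a)=cv2.minAreaRect(P[m][:,:2].astype(np.float32)*1000)
    print(n,m.sum(),np.round(c,1),np.round(s,1),round(a,2),np.median(P[m][:,2]))
E
python3 - <<'E'
from h import *
o=get_obs();print(o["eef_pos"],o["tool_rot"])
a,d,P=shot("wrist","w1")
rect(P,"tall",.06,.08,.45,.6,-.1,.05)
rect(P,"all",.03,.08,.45,.6,-.1,.05)
rect(P,"stop",.045,.06,.5,.65,.08,.2)
rect(P,"deck",.005,.015,.3,.75,-.4,.3)
T=np.load("P.npy")
# fence front top edge from top and wrist: per y-column min x of fence-top points
for n,Q in (("top",T),("wrist",P)):
    m=(abs(Q[...,2]-.038)<.005)&(Q[...,0]>.575)&(Q[...,1]<.11)&(Q[...,1]>-.25)
    q=Q[m]; 
    q=q[q[:,0]>.6-.12*q[:,1]-.0]
    if len(q)>20: print(n,len(q),[ (lambda s:(np.round(s[0],1),np.round(s[1],1),round(s[2],2)))(cv2.minAreaRect(q[:,:2].astype(np.float32)*1000))])
E
```

```text
[ 0.53172951 -0.03982449  0.24527584] [ 8.06584642e-01  5.91118612e-01 -3.69072787e-05 -3.10239576e-06]
tall 3550 [545.9 -28. ] [110.  36.] 72.21 0.0718088952589444
all 7573 [529.8 -22.8] [110.1  70.2] 72.3 0.045178659914542285
stop few
deck 48573 [541. -54.] [403.  244.8] 82.88 0.01187615660725061
top 578 [(array([629. , -28.6]), array([278. ,  21.3]), 83.36)]
wrist 4888 [(array([631.8, -38.2]), array([263.7,  20.9]), 83.11)]
```

View pics/w1.png

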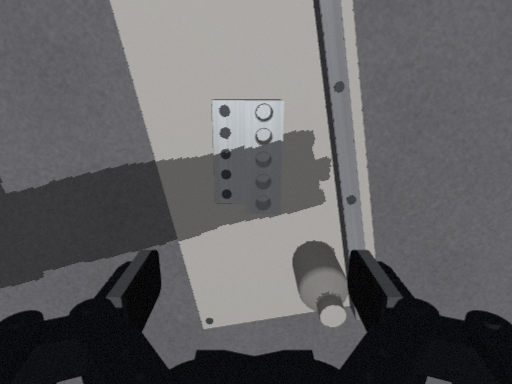

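The wrist view shows the rack upright at about (155,247), the fence on the right at column 345, and the bottle at (285,325). Jaw alignment matches the rack, so I'm descending onto the tall tier.

Emit:
arm_command --pt "0.6 0.4 3" --pt "1.2 0.9 6" --pt "1.5 0.9 9" --pt "1.5 0.9 12" --pt "1.5 0.9 12" --turn '[0, 0, 0, 0, 0]' --hand '[0, 0, 0, 0, 0]'

```text
clock: 3.05
eef_pos: [0.5403, -0.0278, 0.1192]
tool_rot: [0.807, 0.59, -0.005, -0.004]
ft_force: [-1.7, -0.0, -0.9]
grip_width: 0.0852
```

Emit:
arm_command --pt "0 0 0" --pt "0 0 0" --pt "0 0 0" --turn '[0, 0, 0]' --hand '[0, 0, 0]'

```text
clock: 3.3
eef_pos: [0.5466, -0.0284, 0.1278]
tool_rot: [0.807, 0.59, 0.002, 0.001]
ft_force: [-0.4, -0.5, 0.5]
grip_width: 0.0856
```

Emit:
arm_command --pt "0 0 1.5" --pt "0 0 3.0" --pt "0 0 4.5" --pt "0 0 6.0" --pt "0 0 6.0" --turn '[0, 0, 0, 0, 0]' --hand '[0, 0, 0, 0, 0]'

```text
clock: 3.72
eef_pos: [0.5443, -0.0283, 0.0647]
tool_rot: [0.807, 0.59, -0.001, -0.0]
ft_force: [-0.3, 0.4, -0.8]
grip_width: 0.0855
```

Emit:
arm_command --pt "0 0 0" --pt "0 0 0" --pt "0 0 0" --turn '[0, 0, 0]' --hand '[0, 0, 0]'

```text
clock: 3.97
eef_pos: [0.5463, -0.0283, 0.0672]
tool_rot: [0.807, 0.591, 0.001, 0.001]
ft_force: [-0.0, 0.3, -0.3]
grip_width: 0.0855
```

Down another 8 mm to TCP z ≈ 0.058, then close.

Emit:
arm_command --pt "0 0 0.5" --pt "0 0 0.8" --pt "0 0 0.8" --pt "0 0 0.8" --pt "0 0 0.8" --turn '[0, 0, 0, 0, 0]' --hand '[0, 0, 0, 0.3, 0.4]'

```text
clock: 4.38
eef_pos: [0.5448, -0.0282, 0.0572]
tool_rot: [0.807, 0.591, -0.0, -0.0]
ft_force: [0.4, -0.0, -0.7]
grip_width: 0.0641
```

Emit:
arm_command --pt "0 0 0" --pt "0 0 0" --pt "0 0 0" --pt "0 0 0" --pt "0 0 0" --turn '[0, 0, 0, 0, 0]' --hand '[0.5, 0.6, 0.7, 0.7, 0.7]'

```text
clock: 4.8
eef_pos: [0.5451, -0.0282, 0.0576]
tool_rot: [0.807, 0.591, 0.0, 0.0]
ft_force: [0.6, -0.0, 1.5]
grip_width: 0.0353
```

Gripped at 35 mm. I'm turning it square, then sliding to about 6 mm short of the corner.

Emit:
arm_command --pt "0 0 0" --pt "0.8 0.3 0" --pt "2.0 0.7 0" --pt "3.3 1.1 0" --pt "4.6 1.5 0" --turn '[-0.06, -0.12, -0.186, -0.186, -0.186]' --hand '[0.7, 0.7, 0.7, 0.7, 0.7]'

```text
clock: 5.22
eef_pos: [0.5735, 0.0113, 0.0576]
tool_rot: [0.749, 0.662, -0.0, 0.0]
ft_force: [-0.8, -1.0, 3.9]
grip_width: 0.035
```

Emit:
arm_command --pt "1.1 0.6 0" --pt "2.2 1.2 0" --pt "3.3 1.9 0" --pt "4.4 2.5 0" --pt "5.2 3.0 0" --turn '[0, 0, 0, 0, 0]' --hand '[0.7, 0.7, 0.7, 0.7, 0.7]'

```text
clock: 5.63
eef_pos: [0.6101, 0.0607, 0.0576]
tool_rot: [0.748, 0.663, 0.0, 0.0]
ft_force: [-1.4, -2.2, 5.2]
grip_width: 0.035
```

Emit:
arm_command --pt "0 0 0" --pt "0 0 0" --turn '[0, 0]' --hand '[0.7, 0.7]'

```text
clock: 5.8
eef_pos: [0.6104, 0.0609, 0.0576]
tool_rot: [0.748, 0.664, 0.001, 0.0]
ft_force: [1.8, 2.2, 4.2]
grip_width: 0.035
```

Run:
```python
from h import *
o=get_obs();print(o["eef_pos"],o["ft_force"])
a,d,P=shot("wrist","w2"); b,_,Q=shot("top","t2"); c=shot("scene","s2")[0]
cv2.imwrite("pics/m2.png",np.hstack([a[::1],c])[:, :, ::-1][:,:1024] if 0 else cv2.resize(np.hstack([a,cv2.resize(b[120:250,170:370],(512,384))]),(800,300))[...,::-1])
for n,X in(("w",P),("t",Q)):
    rect(X,n+" stop",.045,.055,.5,.7,.115,.2)
    rect(X,n+" low",.032,.044,.5,.59,-.05,.15)
```

```text
[0.61044236 0.06086486 0.05762305] [1.79736835 2.24267645 4.16247044]
w stop 13049 [602.7 133.9] [34.7 70.3] 83.6 0.05198316668644054
w low 6952 [573.8  64.9] [110.2  29.4] 83.29 0.03992158583767798
t stop few
t low few
```

View pics/m2.png

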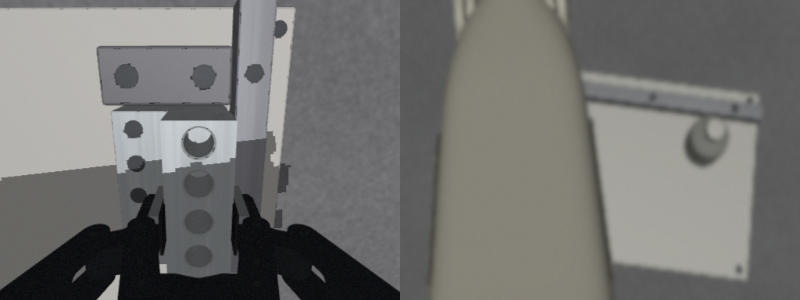

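The wrist view shows the rack square, with a gap of a few millimetres to the stop (top, row ~105 in the picture) and to the fence (column ~235). I'm closing both gaps in small steps and watching the force.

Emit:
arm_command --pt "0.1 0.2 0" --pt "0.2 0.3 0" --pt "0.3 0.4 0" --pt "0.4 0.5 0" --pt "0.4 0.5 0" --turn '[0, 0, 0, 0, 0]' --hand '[0.7, 0.7, 0.7, 0.7, 0.7]'

```text
clock: 6.37
eef_pos: [0.6138, 0.0613, 0.0576]
tool_rot: [0.749, 0.663, -0.001, 0.0]
ft_force: [-0.6, -1.9, 5.3]
grip_width: 0.0353
```

Emit:
arm_command --pt "0.05 0 0" --pt "0.1 0 0" --pt "0.1 0 0" --turn '[0, 0, 0]' --hand '[0.7, 0.7, 0.7]'

```text
clock: 6.62
eef_pos: [0.614, 0.0617, 0.0576]
tool_rot: [0.749, 0.662, -0.001, 0.001]
ft_force: [-0.7, -2.8, 6.8]
grip_width: 0.0351
```

Emit:
arm_command --pt "0 0.05 0" --pt "0 0.1 0" --pt "0 0.1 0" --turn '[0, 0, 0]' --hand '[0.7, 0.7, 0.7]'

```text
clock: 6.87
eef_pos: [0.6141, 0.0617, 0.0576]
tool_rot: [0.749, 0.663, -0.002, -0.0]
ft_force: [-3.6, -1.0, 7.7]
grip_width: 0.0351
```

Emit:
arm_command --pt "0.1 0 0" --pt "0.2 0 0" --pt "0.3 0 0" --pt "0.3 0 0" --turn '[0, 0, 0, 0]' --hand '[0.7, 0.7, 0.7, 0.7]'

```text
clock: 7.2
eef_pos: [0.6144, 0.0645, 0.0576]
tool_rot: [0.749, 0.663, -0.002, 0.0]
ft_force: [-4.1, -2.5, 7.9]
grip_width: 0.0349
```

Emit:
arm_command --pt "0 0.1 0" --pt "0 0.2 0" --pt "0 0.3 0" --pt "0 0.3 0" --turn '[0, 0, 0, 0]' --hand '[0.7, 0.7, 0.7, 0.7]'

```text
clock: 7.53
eef_pos: [0.6147, 0.0644, 0.0576]
tool_rot: [0.749, 0.663, -0.004, -0.002]
ft_force: [-10.9, -2.3, 13.7]
grip_width: 0.0347
```

```bash
cat > chk.py <<'E'
from h import *
import sys
o=get_obs();print(o["clock"],o["eef_pos"],o["ft_force"],o["tool_rot"])
a,d,P=shot("wrist",sys.argv[1])
rect(P,"stop",.045,.055,.5,.7,.115,.2)
rect(P,"low",.032,.044,.5,.595,-.05,.13)
rect(P,"tall",.06,.08,.5,.7,-.05,.13)
E
python3 chk.py w3
```

```text
7.5333 [0.61467782 0.06442802 0.0576429 ] [-10.93617506  -2.26594354  13.73120245] [ 0.7486911   0.66290599 -0.00362237 -0.00203996]
stop 12767 [605.4 136.2] [30.7 73.6] 83.07 0.05199754030472081
low 6781 [578.1  67.9] [109.8  29.5] 83.2 0.04028277747791548
tall 17712 [616.4  75.3] [60.1 94.2] 8.87 0.07186237094332779
```

View pics/w3.png

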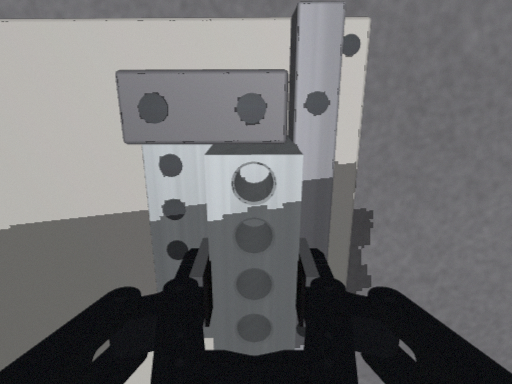

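Against the fence (−11 N, position stalled). There is about 1 mm left to the stop, so I'm easing off the fence push and pushing along y.

Emit:
arm_command --pt "0.1 -0.2 0" --pt "0.2 -0.2 0" --pt "0.3 -0.2 0" --pt "0.4 -0.2 0" --pt "0.4 -0.2 0" --turn '[0, 0, 0, 0, 0]' --hand '[0.7, 0.7, 0.7, 0.7, 0.7]'

```text
clock: 8.0
eef_pos: [0.6146, 0.0649, 0.0577]
tool_rot: [0.749, 0.662, -0.005, 0.002]
ft_force: [-7.2, -11.6, 11.7]
grip_width: 0.0352
```

Emit:
arm_command --pt "0.1 0 0" --pt "0.2 0 0" --pt "0.2 0 0" --turn '[0, 0, 0]' --hand '[0.7, 0.7, 0.7]'

```text
clock: 8.25
eef_pos: [0.6147, 0.065, 0.0578]
tool_rot: [0.75, 0.662, -0.006, 0.003]
ft_force: [-8.1, -17.1, 12.9]
grip_width: 0.035
```

Emit:
arm_command --pt "-0.3 -0.2 0" --pt "-0.5 -0.2 -0.1" --pt "-0.5 -0.2 -0.1" --turn '[0, 0, 0]' --hand '[0.7, 0.7, 0.7]'

```text
clock: 8.5
eef_pos: [0.6139, 0.0648, 0.0576]
tool_rot: [0.749, 0.662, -0.002, 0.0]
ft_force: [-0.9, -6.3, 2.1]
grip_width: 0.0349
```

Emit:
arm_command --pt "0 0 0" --pt "0 0 0" --pt "0 0 0" --pt "0 0 0" --pt "0 0 0" --turn '[0, 0, 0, 0, 0]' --hand '[0.55, 0.4, 0.3, 0.2, 0.2]'

```text
clock: 8.92
eef_pos: [0.6151, 0.068, 0.0581]
tool_rot: [0.748, 0.663, 0.0, -0.0]
ft_force: [0.3, 0.6, -0.4]
grip_width: 0.0682
```

Emit:
arm_command --pt "0 0 -1" --pt "0 0 -2" --pt "0 0 -4" --pt "0 0 -6" --pt "0 0 -6" --turn '[0, 0, 0, 0, 0]' --hand '[0.2, 0.2, 0.2, 0.2, 0.2]'

```text
clock: 9.33
eef_pos: [0.6185, 0.068, 0.1244]
tool_rot: [0.748, 0.663, 0.004, 0.003]
ft_force: [-0.0, 0.0, 1.1]
grip_width: 0.0681
```

Emit:
arm_command --pt "0 -0.5 -1" --pt "0 -0.5 -1" --pt "0 -0.5 -1" --pt "0 -0.5 -1" --pt "0 -0.5 -1" --turn '[0, 0, 0, 0, 0]' --hand '[0.4, 0.6, 0.8, 1, 1]'

```text
clock: 9.75
eef_pos: [0.6095, 0.068, 0.1274]
tool_rot: [0.749, 0.663, -0.001, -0.001]
ft_force: [0.8, 0.3, -0.2]
grip_width: 0.0074
```

```bash
python3 chk.py w4
```

```text
9.75 [0.60954542 0.06798464 0.12740311] [ 0.76493952  0.2926435  -0.17699308] [ 7.48552382e-01  6.63075079e-01 -7.08393346e-04 -5.18406500e-04]
stop 5603 [604.8 136.5] [30.3 73.4] 83.06 0.051926187273455854
low 5319 [579.2  68.6] [108.9  31.8] 83.03 0.03989280019215011
tall 6185 [615.2  64.7] [110.7  36.1] 83.04 0.07173681737074347
```

View pics/w4.png

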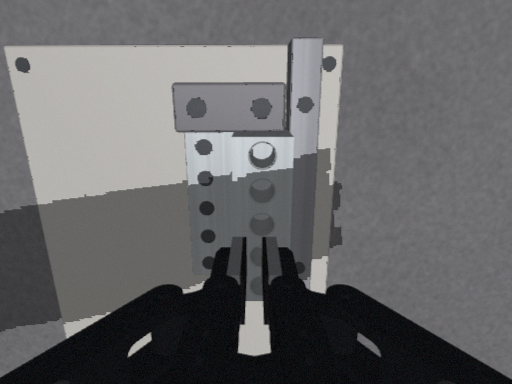

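The rack sits snug against both the stop (row ~130) and the fence (column ~292), and it measures square. I'm checking joint 6 before turning the closed fingers 90°, so the slim side fits the ledge.

```bash
python3 -c "
from h import *
o=get_obs();print(o['joint_pos'],o['eef_pos'])"
```

```text
[1.10989775e-01 5.34333034e-01 1.29083110e-01 1.16725800e+00
 2.48477279e-05 1.80283567e+00] [0.60962927 0.06794907 0.12738192]
```

Emit:
arm_command --pt "0 0 0" --pt "0 0 0" --pt "0 0 0" --pt "0 0 0" --pt "0 0 0" --turn '[-0.12, -0.24, -0.36, -0.48, -0.6]' --hand '[1, 1, 1, 1, 1]'

```text
clock: 10.22
eef_pos: [0.6099, 0.068, 0.1275]
tool_rot: [0.517, 0.856, -0.0, -0.001]
ft_force: [-0.0, 0.2, -0.2]
grip_width: -0.0002
```

Emit:
arm_command --pt "0 0 0" --pt "0 0 0" --pt "0 0 0" --pt "0 0 0" --pt "0 0 0" --turn '[-0.12, -0.24, -0.36, -0.48, -0.6]' --hand '[1, 1, 1, 1, 1]'

```text
clock: 10.63
eef_pos: [0.6099, 0.068, 0.1275]
tool_rot: [0.241, 0.971, -0.0, -0.001]
ft_force: [0.2, 0.7, -0.0]
grip_width: 0.0002
```

Emit:
arm_command --pt "0 0 0" --pt "0 0 0" --pt "0 0 0" --pt "0 0 0" --pt "0 0 0" --turn '[-0.12, -0.24, -0.371, -0.371, -0.371]' --hand '[1, 1, 1, 1, 1]'

```text
clock: 11.05
eef_pos: [0.6099, 0.068, 0.1277]
tool_rot: [0.062, 0.998, -0.0, -0.001]
ft_force: [0.3, 0.4, 0.6]
grip_width: 0.0003
```

Emit:
arm_command --pt "1 -0.1 0" --pt "2 -0.2 0" --pt "2.5 -0.2 0" --pt "2.5 -0.2 0" --pt "2.5 -0.2 0" --turn '[0, 0, 0, 0, 0]' --hand '[1, 1, 1, 1, 1]'

```text
clock: 11.47
eef_pos: [0.5853, 0.0691, 0.1284]
tool_rot: [0.061, 0.998, 0.0, 0.0]
ft_force: [-0.2, 0.0, 0.2]
grip_width: -0.0
```

Emit:
arm_command --pt "0 0 1.2" --pt "0 0 2.4" --pt "0 0 3.6" --pt "0 0 4.8" --pt "0 0 5.6" --turn '[0, 0, 0, 0, 0]' --hand '[1, 1, 1, 1, 1]'

```text
clock: 11.88
eef_pos: [0.5853, 0.069, 0.0713]
tool_rot: [0.061, 0.998, -0.0, -0.0]
ft_force: [-0.4, 0.1, -1.4]
grip_width: -0.0001
```

Emit:
arm_command --pt "0 0 0.5" --pt "0 0 1" --pt "0 0 1.3" --pt "0 0 1.3" --turn '[0, 0, 0, 0]' --hand '[1, 1, 1, 1]'

```text
clock: 12.22
eef_pos: [0.585, 0.069, 0.0588]
tool_rot: [0.06, 0.998, -0.0, -0.0]
ft_force: [-0.5, -1.0, 0.1]
grip_width: -0.0
```

```bash
python3 chk.py w5; python3 -c "
from h import *
b=shot('scene','s5')[0]; a=cv2.imread('pics/w5.png')
cv2.imwrite('pics/m5.png',cv2.resize(np.hstack([a,b[...,::-1]]),(800,300)))"
```

```text
12.2167 [0.58501476 0.06900306 0.0587721 ] [-0.53814538 -1.00754423  0.09384443] [ 6.04425328e-02  9.98171623e-01 -7.71107167e-05 -3.25195761e-04]
stop 7110 [600.8 133.8] [36.6 66.4] 83.28 0.052567675082839965
low 12330 [580.1  70.8] [115.8  35.8] 85.14 0.04049138983007547
tall 2727 [599.8  66.4] [110.7  50.7] 84.28 0.06799831015547614
```

View pics/m5.png

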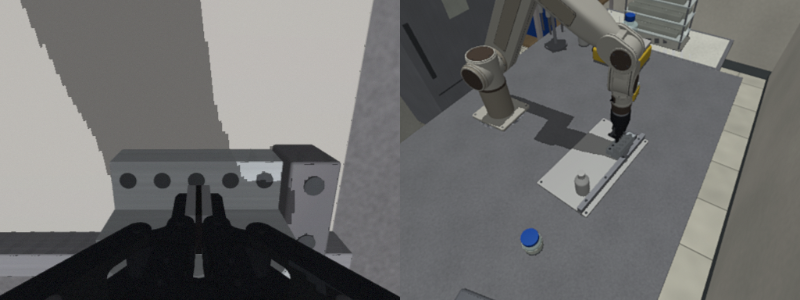

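The left panel shows the closed fingers over the ledge at mid-length, with the rack still against the stop. The right panel shows the bottle and jar untouched. I'm going down to the ledge, then forward.

Emit:
arm_command --pt "0 0 0.2" --pt "0 0 0.4" --pt "0 0 0.6" --pt "0 0 0.7" --pt "0 0 0.7" --turn '[0, 0, 0, 0, 0]' --hand '[1, 1, 1, 1, 1]'

```text
clock: 12.73
eef_pos: [0.5851, 0.0691, 0.0523]
tool_rot: [0.06, 0.998, -0.0, 0.0]
ft_force: [-0.1, 0.1, 0.2]
grip_width: -0.0002
```

Emit:
arm_command --pt "-0.1 0 0" --pt "-0.2 0 0" --pt "-0.3 0 0" --pt "-0.4 0 0" --pt "-0.4 0 0" --turn '[0, 0, 0, 0, 0]' --hand '[1, 1, 1, 1, 1]'

```text
clock: 13.15
eef_pos: [0.5858, 0.069, 0.0522]
tool_rot: [0.06, 0.998, 0.0, -0.003]
ft_force: [-8.9, 1.1, 7.8]
grip_width: 0.0003
```

Emit:
arm_command --pt "-0.1 0 0.1" --pt "-0.1 0 0.2" --pt "-0.2 0 0.3" --pt "-0.2 0 0.3" --pt "-0.2 0 0.3" --turn '[0, 0, 0, 0, 0]' --hand '[1, 1, 1, 1, 1]'

```text
clock: 13.57
eef_pos: [0.5859, 0.0689, 0.0521]
tool_rot: [0.06, 0.998, 0.0, -0.004]
ft_force: [-20.2, 0.9, 26.0]
grip_width: -0.0001
```

Emit:
arm_command --pt "0 0 0" --pt "0 0 0" --pt "0 0 0" --pt "0 0 0" --pt "0 0 0" --turn '[0, 0, 0, 0, 0]' --hand '[1, 1, 1, 1, 1]'

```text
clock: 13.98
eef_pos: [0.5859, 0.0689, 0.052]
tool_rot: [0.06, 0.998, 0.0, -0.004]
ft_force: [-20.2, 0.9, 26.5]
grip_width: -0.0
```

Run:
```python
from h import *
o=get_obs();print(o["clock"],o["ft_force"])
a,d,P=shot("wrist","w6")
# plane test on rack/stop: deck-frame extents
t=np.deg2rad(-6.95);ex=np.array([np.cos(t),np.sin(t)]);ey=np.array([-np.sin(t),np.cos(t)])
X=P[...,:2]@ex;Y=P[...,:2]@ey;Z=P[...,2]
m=(Z>.066)&(Z<.076)&(X>.583)&(X<.625)&(Y>.06)&(Y<.2)
s=(Z>.048)&(Z<.056)&(Y>.185)&(Y<.235)&(X>.54)&(X<.625)
f=(Z>.035)&(Z<.043)&(X>.618)&(X<.65)
for n,k in(("tall",m),("stop",s),("fence",f)):
    if k.sum(): print(n,k.sum(),np.percentile(X[k],[1,99]),np.percentile(Y[k],[1,99]))
print(cv2.minAreaRect(P[m][:,:2].astype(np.float32)*1000))
cv2.imwrite("pics/m6.png",cv2.resize(a[150:384,120:470],(700,468))[...,::-1])
```

```text
13.9833 [-20.17586519   0.88238564  26.50831825]
tall 290 [0.5848749  0.61067322] [0.08363957 0.19260849]
stop 7259 [0.54741359 0.60537676] [0.18793558 0.22256488]
fence 2586 [0.62056205 0.64082498] [0.00185291 0.24895969]
((610.1776123046875, 65.21697998046875), (110.39201354980469, 26.249961853027344), 83.23778533935547)
```

View pics/m6.png

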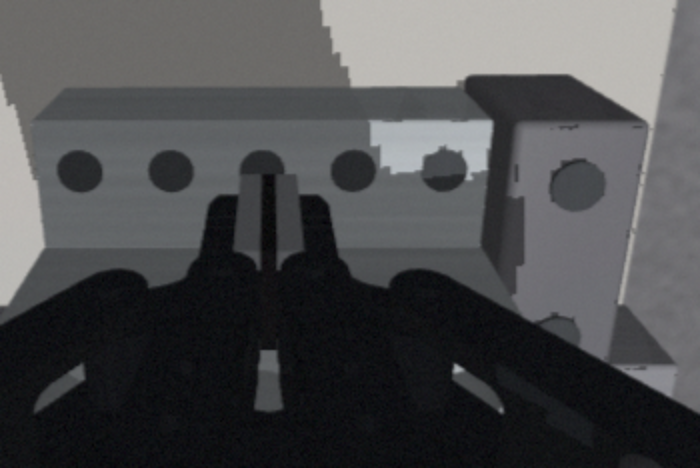

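The picture shows the rack end touching the stop block (column ~485), with the fingertips on the ledge against the tall wall. Forces are steady at 20 N and 26 N, so I'm handing in.

```bash
python3 -c "
from h import *
print(job_done()); o=get_obs(); print(o['clock'],o['ft_force'])"
```

```text
the job is handed in; nothing more can be done
None
the job is handed in; nothing more can be done
```

The rack is in the corner of the fence and stop block, and I handed the job in at about 14 s with the arm still pushing. No verdict was reported.

I gripped the tall tier, turned the rack square and slid it along the plate until it stalled on both faces (fence −11 N, stop −17 N). Then I let go, closed the fingers, turned them 90° and pressed them into the step corner.

- **Push:** the wrist force held steady over the last 0.4 s, at about 20 N into the fence and 26 N down.
- **Position:** the rack end measured within about 1 mm of the stop face. The rack was square to the fence within about 0.3°.
- **Bystanders:** the bottle and jar looked undisturbed in the scene view. I did not measure any of the three again, and I did not look specifically at the tip box, but the arm stayed clear of it.
- **Disagreements:** the top and wrist cameras differed by about 3 mm in x, so I relied on contact forces for the final seating. In the last views the arm hid part of the rack, so some rectangle fits were incomplete. I used only the edges that could be seen.
- **Not confirmed:** the force reading after hand-in was refused.

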